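Fetch the steel bench block from behind the bottles

TASK

The steel bench block lies at the back of the small wooden stand, behind the glue bottle and the sprayer. First clear both bottles away so that they stand together in the shallow metal tray, then lay the block flat inside the outline on the repair mat, lengthwise along the mat. Leave it there and stand each bottle upright again on the very spot of the stand it came from, without knocking anything over.

Things in the scene. Friction and masses are not known exactly. Their poses are not given: they have to be found in the camera images.
- glue_center (a point): the glue bottle on the stand: white, round, 40 mm diameter, 117 mm tall in all; straight gripping body up to 78 mm above its underside, then a narrow red spout; about 0.09 kg. This point is on its axis, 58.5 mm above its underside; z is its axis, up. (A like bottle far back on the bench by the wall is not part of the job.)
- spray_center (a point): the sprayer: clear round bottle with a white pump head, 40 mm diameter, 146 mm tall in all; straight gripping body up to 102 mm above its underside, then the narrower head; about 0.12 kg. This point is on its axis, 73 mm above its underside; z is its axis, up
- block_center (a point): the bench block, a plain ground steel bar 45 x 90 x 30 mm (x, y, z), up to 0.9 kg, lying flat. This point is its centre, 15 mm above its underside; its y axis is its length
- stand: the wooden stand: a fixed flat board 106 x 116 mm (x, y), 6 mm thick, no rim. Origin: centre of its underside; -x is its front edge, nearest the robot. The two bottles stand on round grey pads at x = -28 mm, y = +35 and -35 mm (either bottle may be on either pad), the block lies behind them at x = +28 mm, y = 0, its length along y; the gap between bottles and block is 13 mm
- mat: the repair mat: a fixed flat black rubber mat 78 x 116 mm (x, y), 3 mm thick, with a thin bright rectangular outline 60 x 104 mm at its centre. Origin: centre of its underside; y is its length
- tray: the shallow sheet-metal tray: fixed, 80 x 140 mm (x, y) outside, 12 mm high, walls and floor 3 mm. Origin: centre of its underside; y is its length. The two bottles fit in it side by side along y, 33 mm either side of its centre

How it is judged (in metres and radians):
On the way, in this order (a step that is already met when the one before it is completed fails the run):
1. both bottles stand upright in the metal tray at the same time, the block not yet on the mat (x of glue_center in the frame of tray between -0.022 and 0.022 m and y of glue_center in the frame of tray between -0.052 and 0.052 m and z of glue_center in the frame of tray between 0.0555 and 0.0735 m and angle between each of glue_center, spray_center's own z axis and vertical below 0.1 rad and x of spray_center in the frame of tray between -0.022 and 0.022 m and y of spray_center in the frame of tray between -0.052 and 0.052 m and z of spray_center in the frame of tray between 0.07 and 0.088 m and not (x of block_center in the frame of mat between -0.01 and 0.01 m and y of block_center in the frame of mat between -0.01 and 0.01 m and z of block_center in the frame of mat between 0.014 and 0.023 m and angle between block_center's own z axis and vertical below 0.1 rad and angle between the y axis of block_center and the y axis of mat, either way round below 0.15 rad)), for 0.2 s.
2. the block lies flat inside the outline of the mat while both bottles stand in the tray (x of glue_center in the frame of tray between -0.022 and 0.022 m and y of glue_center in the frame of tray between -0.052 and 0.052 m and z of glue_center in the frame of tray between 0.0555 and 0.0735 m and angle between each of glue_center, spray_center, block_center's own z axis and vertical below 0.1 rad and x of spray_center in the frame of tray between -0.022 and 0.022 m and y of spray_center in the frame of tray between -0.052 and 0.052 m and z of spray_center in the frame of tray between 0.07 and 0.088 m and x of block_center in the frame of mat between -0.01 and 0.01 m and y of block_center in the frame of mat between -0.01 and 0.01 m and z of block_center in the frame of mat between 0.014 and 0.023 m and angle between the y axis of block_center and the y axis of mat, either way round below 0.15 rad), for 0.2 s.
At the end, for the whole second after the job is handed in: each bottle stands upright (within 0.1 rad) within 10 mm of where it itself stood at the start, and the block lies flat on the mat, its centre within 10 mm of the mat's centre along each side and its length within 0.15 rad of the mat's length; all at rest and released (distance of each of glue_center, spray_center from where it was at the start of the episode below 0.01 m and angle between each of glue_center, spray_center, block_center's own z axis and vertical below 0.1 rad and x of block_center in the frame of mat between -0.01 and 0.01 m and y of block_center in the frame of mat between -0.01 and 0.01 m and z of block_center in the frame of mat between 0.014 and 0.023 m and angle between the y axis of block_center and the y axis of mat, either way round below 0.15 rad and linear speed of each of glue, spray, block below 0.02 m/s); the robot touches nothing.
It fails at once if a bottle is tipped over (angle between any of glue_center, spray_center's own z axis and vertical above 0.6 rad).
It fails at once if the block is tipped over (angle between block_center's own z axis and vertical above 0.6 rad).
It also fails if it takes over 102 s, if anything falls off the work surface, if the arm or the gripper's body presses on something with over 40 N, if the wrist force passes 120 N, or if a joint passes its speed limit or range.

ROBOT

A 6-joint arm with a two-finger parallel gripper is mounted at the origin on a cart in front of the work surface, level with it; the furniture and walls round the work are solid. World frame = base frame: x ahead of the robot, y to its left, z up, the work surface at z = 0. Lengths are in mm, angles in rad, forces in N, time in s.
With the tool pointing down it reaches from about 350 to 775 mm from the base axis. Payload 7.3 kg.
Tool frame: the origin (TCP) lies between the finger pads; the fingertips stand 8 mm ahead of it and the grasp point (between the pads) lies 11 mm behind it; y points along the fingers, z is the direction in which the jaws open and shut, and the axes are right-handed (so a half turn about y gives the same grasp; the last joint's range is limited). The gripper opens to 92 mm and grips with 3 to 60 N. Pads are 19 mm wide; open, the fingers measure 130 mm over their backs; the gripper's body (75 mm by 190 mm) begins 47 mm behind the grasp point.
Start: joints at [1.007, 0.342, 1.524, -0, 1.275, -0.146], TCP at [213.007, 479.867, 234.741] pointing down, gripper open.
Joint ranges: [-2.53, 2.53], [-0.77, 2.02], [0.04, 2.7], [-1, 4.14], [0.28, 2.66], [-3.11, 3.11]. Speed limits (rad/s): [2.57, 2.57, 3.14, 3.14, 3.14, 3.14].

INTERFACE

Orientations are given as [roll, pitch, yaw] about the fixed x, y, z axes, in that order (R = Rz(yaw) Ry(pitch) Rx(roll)).
In Python, from plant import bot, vision, job gives the robot as it stands. The module is installed in compiled form; this text tells all that it offers.
- The arm moves only by the tool arm_command, never from a script. Its argument "deltas" is a list of rows, each a list of 4 numbers: the shift along the tool's x, y, z in m, then the turn about the tool's y in degrees. In form: [[x, y, z, twist], ...]. A call has 1 to 5 rows; each row shifts and turns the commanded pose from where the row before left it, along the tool's axes as they then stand; what a row does not reach is not made up. A row lasts 1/10 s, in which the tool goes at most 50 mm and 8.59 degrees, less where a joint would pass 70% of its speed; a pose out of reach is approached as far as the arm can. A call is refused whole if a number of a shift passes 0.05 or a number of a turn 8.59, either way. A call with a gripper value outside its range is refused whole. "claw" is the closure in counts, from 0 (fully open) to 255 (shut), set as the call begins (left out, the last holds). The fingers move at their own pace and stop on an object; the grip force is fixed at half the most. Time passes only in rows, so rows that do not move let the fingers close. It gives the time, the measured TCP pose, the force and the opening at its end, in the units of the state.
- bot.get_obs(): the state, without advancing time (a new reading comes with each control period).
- vision.capture(name): name is "scene" or "top" or "wrist"; returns a dict with "img" (400x640x3 uint8, red, green, blue), "camera_matrix" (3x3 intrinsics, pixels), "world_to_cam" (4x4, takes a point from world to camera coordinates); the wrist camera has in their place "mount" (4x4, takes a point from camera to tool coordinates, whose origin is the TCP and whose axes are the tool frame's). Camera axes: x right, y down, z forward; pixel columns grow to the right and rows downward; lengths in mm; the calibration is good to about 2 mm. A picture is of the moment at which its call begins: read the wrist's pose just before it. There is no depth.
- job.close_job(): hands the job in, once; it reports no verdict.
Trained networks look in a picture, given as the dict that the camera call returned (one of the last four; its "shot" number tells which), for a name from the list of things; names that differ only in an ending like _2 or _b are one class to them, and where a whole thing is asked for, a point or a joint stands for the part that bears it (a point fixed in the world has none). Each returns a list of dicts, best first, with "confidence" (0 to 1); they miss things now and then, are a little off and sometimes report something else, mostly with a low value. They report only what shows in the picture. A call takes as long as a camera call.
- vision.find_in(picture, name): "xyz" ([x, y, z] in mm, in the coordinates of the camera as it stood for that picture, good to about 4 mm: the middle of the surface that is visible of it).
- vision.regions_of(picture, name): "mask" (400x640 bool, what is visible of it).
The state is a dict: "time": time; "joint_positions": joint angles; "dq": joint speeds; "tau": joint torques, N m; "tool_pos": TCP position; "tcp_rot": TCP orientation; "contact_force": force on the tool from outside, world axes, zero at the start; "moment": the same for the moment, N m; "grip_width": finger opening in mm.
Only numpy, scipy, OpenCV 4.12 (cv2) and the standard library are available. Lean on these libraries where they do the work, as an engineer would, in place of code of your own. Each camera call takes 0.05 s, during which the arm holds its last target. There are 200 camera calls.

## Working session

There is one attempt and no reset: what is moved stays moved. The work goes in short steps, Python scripts to look and compute and a tool call to move; the robot and the scene stay as the last step left them, time stands still between calls to the robot, and variables do not carry over. Pictures are saved under pics/ and viewed, about 12 in all and at most 16, crops included, and the job is handed in when it is done.

Besides the shell and the picture viewer there is one more tool, called by a JSON object that holds its "name" and its "arguments". arm_command: Moves the arm, as the interface text tells. Its arguments: {"type":"object","properties":{"deltas":{"type":"array","items":{"type":"array","items":{"type":"number"}}},"claw":{"type":"number"}},"required":["deltas"]}

```bash
mkdir -p pics
cat > h.py <<'E'
import numpy as np, cv2
from plant import bot, vision, job
from scipy.spatial.transform import Rotation as R
def snap(name, f=None):
    o=bot.get_obs(); p=vision.capture(name)
    if name=='wrist':
        T=np.eye(4); T[:3,:3]=R.from_euler('xyz',o['tcp_rot']).as_matrix(); T[:3,3]=o['tool_pos']
        p['c2w']=T@np.array(p['mount'])
    else: p['c2w']=np.linalg.inv(np.array(p['world_to_cam']))
    if f: cv2.imwrite('pics/'+f,p['img'][:,:,::-1])
    return p
def w(p,xyz): return (p['c2w']@np.r_[xyz,1])[:3]
def ray(p,uv,z):
    """pixel(s) -> world points at height z"""
    uv=np.atleast_2d(uv).astype(float)
    d=np.c_[uv,np.ones(len(uv))]@np.linalg.inv(np.array(p['camera_matrix'])).T@p['c2w'][:3,:3].T
    c=p['c2w'][:3,3]; return c+d*((z-c[2])/d[:,2])[:,None]
def proj(p,X):
    c=np.linalg.inv(p['c2w'])@np.r_[X,1]; q=np.array(p['camera_matrix'])@c[:3]; return q[:2]/q[2]
E
python3 - <<'E'
from h import *
np.set_printoptions(precision=1,suppress=True)
o=bot.get_obs(); print(o)
print(R.from_euler('xyz',o['tcp_rot']).as_matrix())
for c in ('top','scene'):
    p=snap(c,c+'0.png'); print(c,p['c2w'][:3,3])
    for n in ['glue_center','spray_center','block_center','stand','mat','tray']:
        for d in vision.find_in(p,n)[:3]: print(n,round(d['confidence'],2),w(p,d['xyz']))
        for d in vision.regions_of(p,n)[:1]:
            m=d['mask']; ys,xs=np.nonzero(m); print('   mask',round(d['confidence'],2),m.sum(),xs.min(),xs.max(),ys.min(),ys.max())
E
```

```text
{'time': 0.0, 'joint_positions': array([ 1. ,  0.3,  1.5,  0. ,  1.3, -0.1]), 'dq': array([-0., -0., -0., -0.,  0.,  0.]), 'tau': array([  0. , -43.1, -24.4,   0.1,   0.1,  -0. ]), 'tool_pos': array([212.8, 479.5, 234. ]), 'tcp_rot': array([-1.6,  0. , -0.4]), 'contact_force': array([ 0.5, -0.1,  0. ]), 'moment': array([ 0., -0., -0.]), 'grip_width': 91.91419694809025}
[[ 0.9 -0.   0.4]
 [-0.4 -0.   0.9]
 [-0.  -1.  -0. ]]
top [326.9 371.4 924. ]
glue_center 0.56 [439.8 426.6  78.4]
   mask 0.65 278 284 301 212 230
spray_center 0.68 [439.9 366.7 107.7]
   mask 0.85 285 313 329 211 231
block_center 0.58 [499.7 399.2  34. ]
   mask 0.61 647 284 330 192 233
stand 0.81 [466.7 402.1   5.5]
   mask 0.82 511 285 330 193 233
mat 0.7 [611.9 329.9   4.1]
mat 0.58 [500.1 401.6  35.8]
   mask 0.7 1341 311 358 145 180
tray 0.84 [373.2 313.1   0.1]
   mask 0.68 1874 312 373 235 278
scene [245.  919.5 685.4]
glue_center 0.87 [441.5 445.8  62.1]
   mask 0.91 534 325 343 214 253
spray_center 0.7 [438.4 377.2  91.2]
   mask 0.72 702 338 355 180 232
block_center 0.63 [501.5 416.1  36. ]
   mask 0.72 766 301 332 209 245
stand 0.69 [452.5 447.6   3.2]
   mask 0.82 426 299 355 226 259
mat 0.86 [608.1 342.2   1.6]
   mask 0.72 883 276 312 183 217
tray 0.76 [367.6 314.9   2.4]
tray 0.47 [500.1 416.4  33.5]
```

Run:
```python
import cv2
a=cv2.imread('pics/top0.png')[120:300,230:430]; cv2.imwrite('pics/t.png',cv2.resize(a,None,fx=4,fy=3.9999*1,interpolation=cv2.INTER_CUBIC)[:600])
b=cv2.imread('pics/scene0.png'); cv2.imwrite('pics/s.png',b)
```

```text
(no output)
```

View pics/t.png

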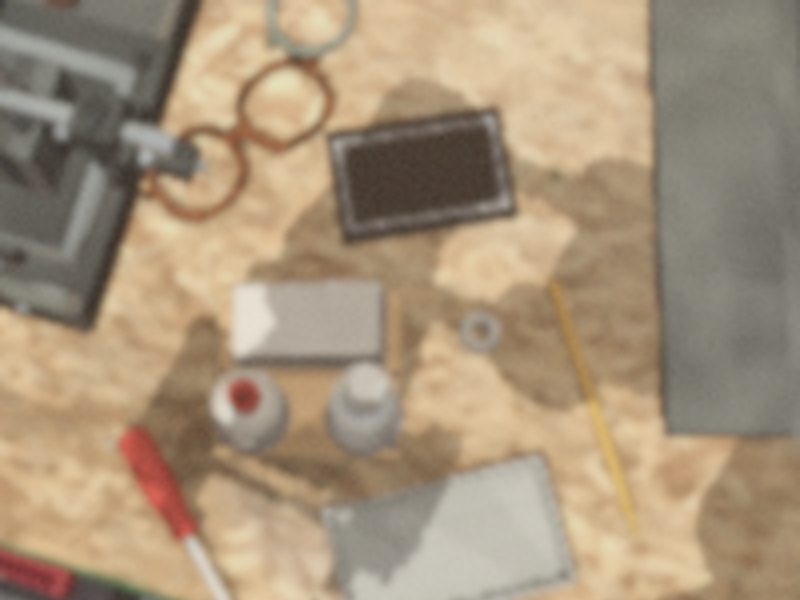

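View pics/scene0.png

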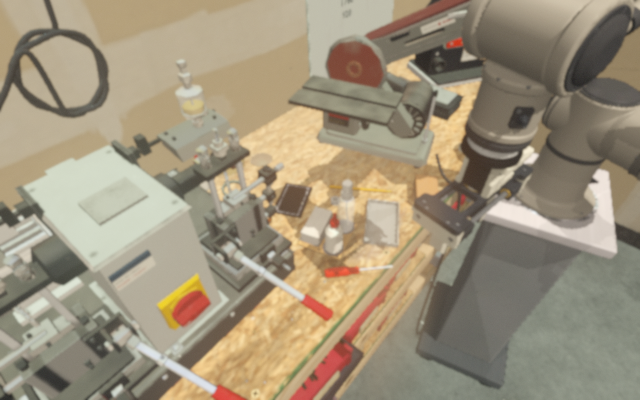

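```bash
cat >> h.py <<'E'
def rect(p,n,z):
    m=vision.regions_of(p,n)
    if not m: return print(n,'none')
    for d in m[:2]:
        c,_=cv2.findContours(d['mask'].astype(np.uint8),cv2.RETR_EXTERNAL,cv2.CHAIN_APPROX_NONE)
        c=max(c,key=cv2.contourArea)[:,0,:]
        W=ray(p,c,z)[:,:2].astype(np.float32)
        (cx,cy),(a,b),t=cv2.minAreaRect(W)
        print(n,round(d['confidence'],2),'centre %.1f %.1f size %.0f %.0f ang %.1f'%(cx,cy,a,b,t))
E
python3 - <<'E'
from h import *
np.set_printoptions(precision=2,suppress=True)
o=bot.get_obs(); print(o['tool_pos'],o['tcp_rot'],o['time'])
p=snap('top')
for n,z in [('block_center',36),('mat',3),('tray',12),('stand',6)]: rect(p,n,z)
p=snap('wrist','w0.png'); print(p['mount'])
E
```

```text
[213.02 479.86 234.74] [-1.57  0.   -0.42] 1.3
block_center 0.92 centre 502.7 403.3 size 50 89 ang 4.4
mat 0.94 centre 609.4 333.7 size 78 115 ang 11.4
tray 0.57 centre 371.6 309.1 size 82 144 ang 17.4
stand 0.81 centre 452.6 400.8 size 58 112 ang 2.3
[[   0.      0.96    0.29  -77.31]
 [   0.     -0.29    0.96 -149.16]
 [   1.     -0.     -0.      1.05]
 [   0.      0.      0.      1.  ]]
```

```bash
cat >> h.py <<'E'
def plan(x,y,z,yaw,step=45):
    """rows (tool axes) from the present pose to TCP x,y,z with jaws' z axis at world angle yaw deg"""
    o=bot.get_obs(); M=R.from_euler('xyz',o['tcp_rot']).as_matrix(); P=np.array(o['tool_pos'])
    y0=np.degrees(np.arctan2(M[1,2],M[0,2])); tw=-(yaw-y0); D=np.array([x,y,z])-P
    n=int(max(1,np.ceil(np.linalg.norm(D)/step),np.ceil(abs(tw)/8.5)))
    print('t %.1f pos %s yaw %.2f -> D %s twist %.2f grip %.1f F %s'%(o['time'],np.round(P,1),y0,np.round(D,1),tw,o['grip_width'],np.round(o['contact_force'],1)))
    for i in range(n):
        a=np.radians(y0-tw*i/n); Rz=np.array([[np.sin(a),-np.cos(a),0],[0,0,-1],[np.cos(a),np.sin(a),0]])
        d=Rz@D/n/1000; print('[%.4f,%.4f,%.4f,%.2f]'%(*d,tw/n),end=',\n' if i%5==4 else ',')
    print()
E
python3 -c "
from h import *
plan(470,420,290,3)"
```

```text
t 1.6 pos [213.  479.9 234.7] yaw 66.06 -> D [257.  -59.9  55.3] twist 63.06 grip 92.0 F [-0.6 -0.1 -0.4]
[0.0324,-0.0069,0.0062,7.88],[0.0312,-0.0069,0.0106,7.88],[0.0295,-0.0069,0.0148,7.88],[0.0272,-0.0069,0.0187,7.88],[0.0244,-0.0069,0.0222,7.88],
[0.0211,-0.0069,0.0254,7.88],[0.0174,-0.0069,0.0280,7.88],[0.0134,-0.0069,0.0301,7.88],
```

{"name": "arm_command", "arguments": {"deltas": [[0.032,-0.007,0.006,7.9],[0.031,-0.007,0.011,7.9],[0.0295,-0.007,0.015,7.9],[0.027,-0.007,0.019,7.9],[0.0245,-0.007,0.022,7.9]]}}

```text
time: 2.1
tool_pos: [374.6, 442.7, 270.0]
tcp_rot: [-1.571, 0.0, -1.113]
contact_force: [0.4, 0.5, -0.6]
grip_width: 92.0
```

{"name": "arm_command", "arguments": {"deltas": [[0.021,-0.007,0.025,7.9],[0.0175,-0.007,0.028,7.9],[0.0135,-0.007,0.03,7.9],[0,0,0,0],[0,0,0,0]]}}

```text
time: 2.6
tool_pos: [469.5, 419.9, 290.2]
tcp_rot: [-1.572, -0.0, -1.521]
contact_force: [-0.2, 0.0, -0.3]
grip_width: 91.8
```

```bash
cat > look.py <<'E'
import sys
from h import *
np.set_printoptions(precision=1,suppress=True)
p=snap('wrist',sys.argv[1]); print(bot.get_obs()['time'],'cam',p['c2w'][:3,3])
for n,z in [('block_center',36),('mat',3),('tray',12),('stand',6)]: rect(p,n,z)
for n in ['glue_center','spray_center','block_center','stand']:
    for d in vision.find_in(p,n)[:2]: print(n,round(d['confidence'],2),w(p,d['xyz']),proj(p,w(p,d['xyz'])))
E
python3 look.py w1.png
```

```text
2.65 cam [466.5 498.4 439.3]
block_center 0.93 centre 504.2 406.1 size 46 93 ang 3.8
mat 0.91 centre 609.4 336.0 size 78 116 ang 11.4
tray 0.62 centre 373.4 314.8 size 83 143 ang 17.1
stand 0.94 centre 476.8 402.2 size 107 117 ang 1.3
glue_center 0.84 [449.8 444.1  73.8] [302.9 146.6]
spray_center 0.71 [449.7 373.4 101.3] [299.2 216.6]
block_center 0.93 [505.1 408.6  35.4] [348.6 173.2]
stand 0.88 [473.8 403.4   5.1] [322.7 170.8]
```

View pics/w1.png

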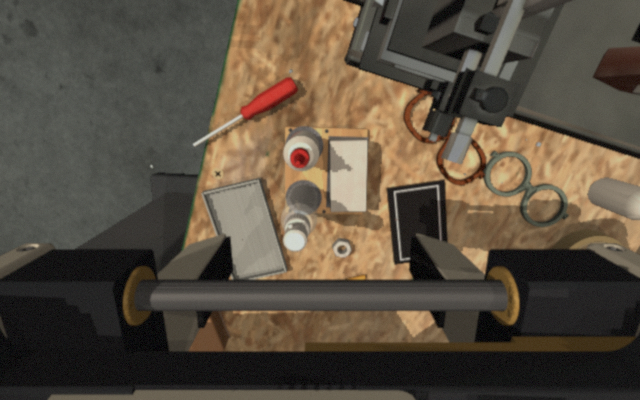

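Run:
```python
from h import *
np.set_printoptions(precision=1,suppress=True)
p=snap('wrist'); im=p['img'].astype(int)
r=(im[:,:,0]>120)&(im[:,:,1]<70)&(im[:,:,2]<80); r[:125]=0; r[180:]=0; r[:,:280]=0;r[:,330:]=0
ys,xs=np.nonzero(r); print('red',xs.mean(),ys.mean(),len(xs),ray(p,[xs.mean(),ys.mean()],119))
print('spray head',ray(p,[[294,239],[294,239]],150))
for n in ['glue_center','spray_center']:
    for d in vision.regions_of(p,n)[:1]:
        ys,xs=np.nonzero(d['mask']); print(n,d['confidence'],xs.min(),xs.max(),ys.min(),ys.max())
        for y in range(ys.min(),ys.max(),8):
            s=xs[ys==y]; print(y,s.min(),s.max(),end=' | ')
        print()
c=np.array([476.8,402.2]);
for a in (1.3,2.5,3.8):
    a=np.radians(a);M=np.array([[np.cos(a),-np.sin(a)],[np.sin(a),np.cos(a)]])
    for q,z in (((-28,35),6),((-28,-35),6),((-28,35),84),((-28,-35),108)):
        X=np.r_[c+M@q,z]; print(X,proj(p,X))
cv2.imwrite('pics/w2c.png',cv2.resize(p['img'][110:270,260:400,::-1],None,fx=4,fy=3.7,interpolation=cv2.INTER_CUBIC))
```

```text
red 299.865 158.22 200 [[448.8 440.1 119. ]]
spray head [[447.4 369.3 150. ]
 [447.4 369.3 150. ]]
glue_center 0.69 285 319 132 170
132 299 307 | 140 290 317 | 148 286 319 | 156 285 318 | 164 288 314 | 
spray_center 0.74 282 318 183 251
183 299 302 | 191 289 316 | 199 287 318 | 207 285 317 | 215 283 317 | 223 283 316 | 231 285 313 | 239 284 307 | 247 286 304 | 
[448.  436.6   6. ] [304.3 145.2]
[449.6 366.6   6. ] [303.6 197.3]
[448.  436.6  84. ] [301.  155.6]
[449.6 366.6 108. ] [299.  225.3]
[447.3 435.9   6. ] [303.8 145.6]
[450.4 366.    6. ] [304.1 197.7]
[447.3 435.9  84. ] [300.3 156.1]
[450.4 366.  108. ] [299.7 225.8]
[446.5 435.3   6. ] [303.1 146.1]
[451.2 365.4   6. ] [304.7 198.1]
[446.5 435.3  84. ] [299.6 156.7]
[451.2 365.4 108. ] [300.4 226.3]
```

View pics/w2c.png

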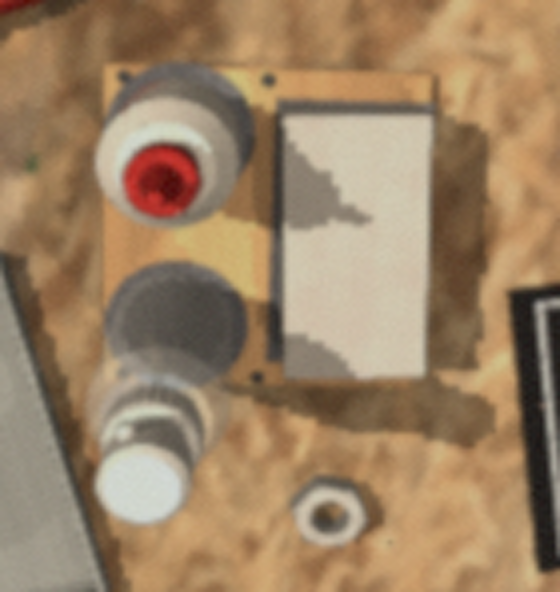

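```bash
python3 -c "
from h import *
plan(449.5,366.5,190,17)"
```

```text
t 3.2 pos [469.1 420.3 290.8] yaw 2.88 -> D [ -19.6  -53.8 -100.8] twist -14.12 grip 91.4 F [-0.6  0.1  0.4]
[0.0176,0.0336,-0.0074,-4.71],[0.0169,0.0336,-0.0088,-4.71],[0.0161,0.0336,-0.0102,-4.71],
```

{"name": "arm_command", "arguments": {"deltas": [[0.0176,0.0336,-0.0074,-4.7],[0.0169,0.0336,-0.0088,-4.7],[0.0161,0.0336,-0.0102,-4.7],[0,0,0,0],[0,0,0,0]]}}

```text
time: 3.7
tool_pos: [450.3, 367.0, 190.9]
tcp_rot: [-1.57, 0.001, -1.277]
contact_force: [0.7, 1.0, 0.6]
grip_width: 91.9
```

Run:
```python
from h import *
np.set_printoptions(precision=1,suppress=True)
p=snap('wrist','w3.png'); print(bot.get_obs()['tool_pos'])
for X in [(449.5,366.5,6),(449.5,366.5,108),(449.5,366.5,152),(447.7,436.5,123),(447.7,436.5,84)]: print(X,proj(p,X))
```

```text
[451.1 367.7 192. ]
(449.5, 366.5, 6) [318.5 176. ]
(449.5, 366.5, 108) [317.8 208.1]
(449.5, 366.5, 152) [317.3 231.6]
(447.7, 436.5, 123) [347.  113.6]
(447.7, 436.5, 84) [342.9 110.8]
```

View pics/w3.png

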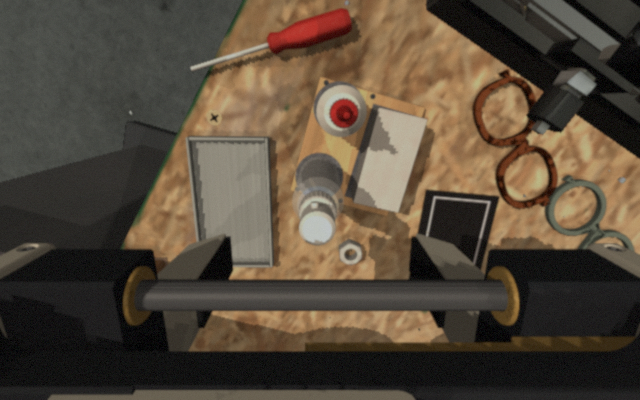

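{"name": "arm_command", "arguments": {"deltas": [[0,0.032,0,0],[0,0.032,0,0],[0,0.02,0,0],[0,0.01,0,0],[0,0,0,0]]}}

```text
time: 4.25
tool_pos: [450.3, 367.4, 96.2]
tcp_rot: [-1.57, 0.0, -1.275]
contact_force: [-0.4, 0.0, -0.3]
grip_width: 91.7
```

{"name": "arm_command", "arguments": {"deltas": [[0,0,0,0],[0,0,0,0],[0,0,0,0],[0,0,0,0],[0,0,0,0]], "claw": 255}}

```text
time: 4.75
tool_pos: [449.8, 366.6, 96.3]
tcp_rot: [-1.57, 0.0, -1.275]
contact_force: [0.2, -0.2, -0.3]
grip_width: 56.7
```

Run:
```python
from h import *
np.set_printoptions(precision=2,suppress=True)
for i in range(3):
    p=snap('wrist','w4.png'); o=bot.get_obs(); print(o['time'],o['tool_pos'],o['grip_width'],o['contact_force'])
rect(p,'tray',12); rect(snap('top'),'tray',12)
```

```text
4.8 [449.74 366.54  96.21] 52.17310581489529 [-0.14  0.53  0.13]
4.85 [449.73 366.48  96.1 ] 48.526113956336665 [ 0.38  1.11 -0.95]
4.9 [449.67 366.51  96.05] 44.171166840146014 [-0.87  0.04 -0.13]
tray 0.92 centre 363.8 345.0 size 83 77 ang 16.3
tray 0.76 centre 414.8 275.2 size 25 44 ang 28.5
```

{"name": "arm_command", "arguments": {"deltas": [[0,0,0,0],[0,0,0,0],[0,0,0,0]]}}

```text
time: 5.35
tool_pos: [449.6, 366.5, 95.9]
tcp_rot: [-1.571, 0.0, -1.275]
contact_force: [-0.2, -0.1, -0.1]
grip_width: 39.3
```

{"name": "arm_command", "arguments": {"deltas": [[0,-0.01,0,0],[0,-0.03,0,0],[0,-0.03,0,0],[0,0,0,0],[0,0,0,0]]}}

```text
time: 5.85
tool_pos: [449.8, 366.6, 166.7]
tcp_rot: [-1.569, 0.0, -1.275]
contact_force: [-1.0, -0.8, -1.6]
grip_width: 39.3
```

Run:
```python
from h import *
plan(382.6,280,168,17)
p=snap('wrist','w5.png')
for d in vision.regions_of(p,'tray')[:1]:
    ys,xs=np.nonzero(d['mask']); print(d['confidence'],xs.min(),xs.max(),ys.min(),ys.max())
T=np.array([372.7,312.5]);a=np.radians(17)
for s,t in ((40,70),(40,-70),(-40,-70),(-40,70)):
    X=np.r_[T+[s*np.cos(a)-t*np.sin(a),s*np.sin(a)+t*np.cos(a)],12]; print(X,proj(p,X))
```

```text
t 5.8 pos [449.8 366.6 166.7] yaw 16.96 -> D [-67.2 -86.6   1.3] twist -0.04 grip 39.3 F [-1.  -0.8 -1.6]
[0.0211,-0.0004,-0.0298,-0.01],[0.0211,-0.0004,-0.0298,-0.01],[0.0211,-0.0004,-0.0298,-0.01],
0.72 175 268 137 248
[390.48617091 391.13620111  12.        ] [263.86418454 139.06455288]
[431.41820957 257.25353527  12.        ] [270.69106508 277.97390864]
[354.91382909 233.86379889  12.        ] [191.82434593 278.1074549 ]
[313.98179043 367.74646473  12.        ] [174.4512356  139.17181183]
```

View pics/w5.png

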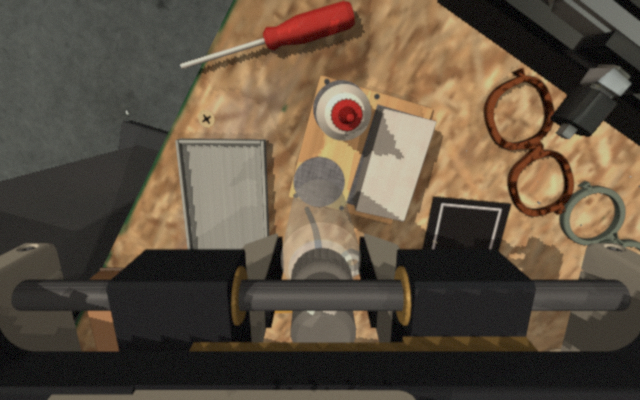

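{"name": "arm_command", "arguments": {"deltas": [[0.021,0,-0.0293,0],[0.021,0,-0.0293,0],[0.021,0,-0.0293,0],[0,0,0,0],[0,0.02,0,0]]}}

```text
time: 6.45
tool_pos: [384.8, 280.8, 147.1]
tcp_rot: [-1.567, 0.001, -1.276]
contact_force: [1.2, -0.0, 0.6]
grip_width: 39.1
```

{"name": "arm_command", "arguments": {"deltas": [[0,0.025,0,0],[0,0.02,0,0],[0,0.007,0,0],[0,0,0,0],[0,0,0,0]]}}

```text
time: 6.95
tool_pos: [384.2, 280.8, 93.8]
tcp_rot: [-1.571, 0.0, -1.275]
contact_force: [-0.1, -0.8, -0.7]
grip_width: 39.3
```

{"name": "arm_command", "arguments": {"deltas": [[0,0.0007,0,0],[0,0,0,0],[0,0,0,0]]}}

```text
time: 7.25
tool_pos: [384.0, 280.7, 93.3]
tcp_rot: [-1.571, 0.0, -1.275]
contact_force: [0.3, 0.4, -1.6]
grip_width: 39.1
```

{"name": "arm_command", "arguments": {"deltas": [[0,0,0,0],[0,0,0,0],[0,0,0,0],[0,0,0,0],[0,0,0,0]], "claw": 0}}

```text
time: 7.75
tool_pos: [384.0, 280.6, 93.3]
tcp_rot: [-1.571, 0.0, -1.275]
contact_force: [-0.0, 0.3, -0.6]
grip_width: 74.5
```

{"name": "arm_command", "arguments": {"deltas": [[0,-0.02,0,0],[0,-0.04,0,0],[0,-0.04,0,0],[0,0,0,0]]}}

```text
time: 8.15
tool_pos: [386.5, 282.0, 198.2]
tcp_rot: [-1.561, 0.002, -1.275]
contact_force: [-0.0, 1.4, 0.2]
grip_width: 91.5
```

Run:
```python
from h import *
plan(447.7,436.5,170,17)
p=snap('wrist','w6.png')
for d in vision.find_in(p,'spray_center')[:2]: print(d['confidence'],w(p,d['xyz']))
```

```text
t 8.2 pos [386.5 282.  198.2] yaw 16.97 -> D [ 61.2 154.5 -28.2] twist -0.03 grip 91.5 F [-0.   1.4  0.2]
[-0.0325,0.0071,0.0259,-0.01],[-0.0325,0.0071,0.0259,-0.01],[-0.0325,0.0071,0.0259,-0.01],[-0.0325,0.0071,0.0259,-0.01],
0.81 [379.52212952 287.9842523  107.28534467]
```

View pics/w6.png

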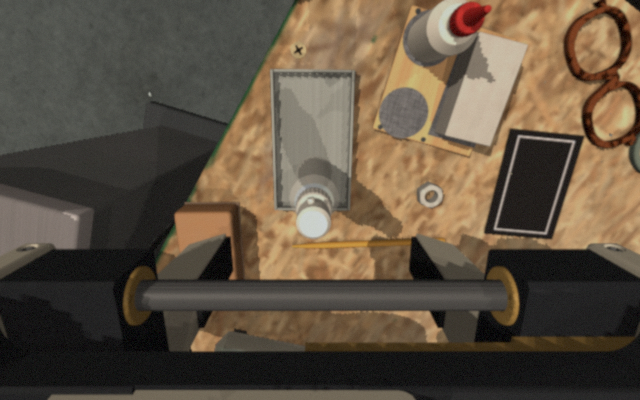

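{"name": "arm_command", "arguments": {"deltas": [[-0.0326,0.006,0.0266,0],[-0.0326,0.006,0.0266,0],[-0.0326,0.006,0.0266,0],[-0.0326,0.006,0.0266,0],[0,0,0,0]]}}

```text
time: 8.75
tool_pos: [447.5, 439.3, 164.6]
tcp_rot: [-1.575, -0.001, -1.273]
contact_force: [0.6, 0.1, -0.7]
grip_width: 91.7
```

{"name": "arm_command", "arguments": {"deltas": [[0,0,0,0],[0,0,0,0]]}}

```text
time: 8.95
tool_pos: [447.0, 435.3, 168.1]
tcp_rot: [-1.573, -0.001, -1.275]
contact_force: [1.0, -0.2, -0.0]
grip_width: 91.7
```

Run:
```python
from h import *
plan(447.7,436.5,70,17)
p=snap('wrist','w7.png'); im=p['img'].astype(int)
r=((im[:,:,0]>120)&(im[:,:,1]<70)&(im[:,:,2]<80)).astype(np.uint8)
n,l,s,c=cv2.connectedComponentsWithStats(r)
for i in range(1,n):
    if s[i,4]>60: print(c[i],s[i],ray(p,c[i],119))
for X in [(447.7,436.5,119),(447.7,436.5,84),(449.7,366.5,6)]: print(proj(p,X))
```

```text
t 8.9 pos [447.  435.3 168.1] yaw 16.95 -> D [  0.7   1.2 -98.1] twist -0.05 grip 91.7 F [ 1.  -0.2 -0. ]
[-0.0003,0.0327,0.0003,-0.02],[-0.0003,0.0327,0.0003,-0.02],[-0.0003,0.0327,0.0003,-0.02],
[291.26904177 107.10872236] [ 248   88   85   40 1628] [[410.99316538 499.36700304 119.        ]]
[466.22058824 172.14705882] [461 165  13  17  68] [[521.60400278 493.56385696 119.        ]]
[318.8558952  211.98908297] [307 200  28  30 458] [[444.30572813 443.47495848 119.        ]]
[320.80647907 223.48089177]
[320.88750202 205.93787549]
[302.67200933 245.10629986]
```

View pics/w7.png

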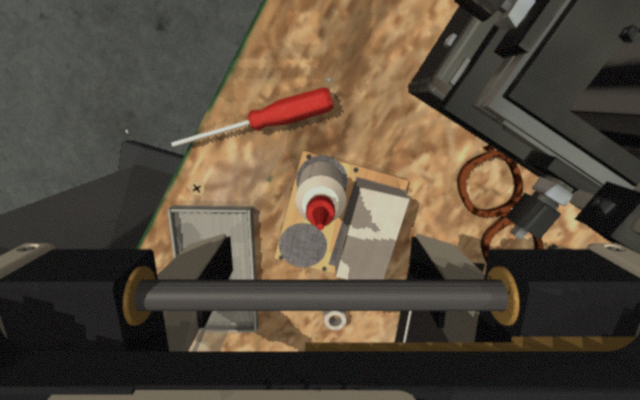

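{"name": "arm_command", "arguments": {"deltas": [[-0.001,0.033,0,0],[0,0.033,0,0],[0,0.022,0,0],[0,0.01,0,0],[0,0,0,0]]}}

```text
time: 9.5
tool_pos: [446.9, 436.3, 70.6]
tcp_rot: [-1.573, -0.001, -1.275]
contact_force: [-0.1, -0.0, 0.1]
grip_width: 91.8
```

{"name": "arm_command", "arguments": {"deltas": [[0,0,0,0],[0,0,0,0],[0,0,0,0],[0,0,0,0]], "claw": 255}}

```text
time: 9.9
tool_pos: [447.7, 437.6, 72.1]
tcp_rot: [-1.569, 0.001, -1.275]
contact_force: [0.1, -0.1, -0.2]
grip_width: 64.6
```

{"name": "arm_command", "arguments": {"deltas": [[0,0,0,0],[0,0,0,0],[0,0,0,0],[0,0,0,0]]}}

```text
time: 10.3
tool_pos: [447.3, 437.3, 71.2]
tcp_rot: [-1.571, 0.0, -1.275]
contact_force: [-1.2, 0.1, -0.3]
grip_width: 39.2
```

{"name": "arm_command", "arguments": {"deltas": [[0,-0.015,0,0],[0,-0.035,0,0],[0,-0.03,0,0],[0,0,0,0],[0,0,0,0]]}}

```text
time: 10.8
tool_pos: [447.3, 437.3, 151.3]
tcp_rot: [-1.57, 0.0, -1.275]
contact_force: [-0.4, -0.5, -2.6]
grip_width: 39.5
```

{"name": "arm_command", "arguments": {"deltas": [[0.0214,0,-0.0354,0],[0.0214,0,-0.0354,0],[0.0214,0,-0.0354,0],[0,0,0,0],[0,0,0,0]]}}

```text
time: 11.3
tool_pos: [363.8, 344.3, 150.3]
tcp_rot: [-1.572, -0.0, -1.275]
contact_force: [0.8, 0.9, -0.5]
grip_width: 39.6
```

Run:
```python
from h import *
for i in range(3): p=snap('wrist','w8.png')
plan(364.6,345,68,17)
```

```text
t 11.4 pos [365.4 345.6 150.9] yaw 16.96 -> D [ -0.8  -0.6 -82.9] twist -0.04 grip 39.4 F [ 0.5  0.4 -1. ]
[0.0002,0.0414,-0.0005,-0.02],[0.0002,0.0414,-0.0005,-0.02],
```

View pics/w8.png

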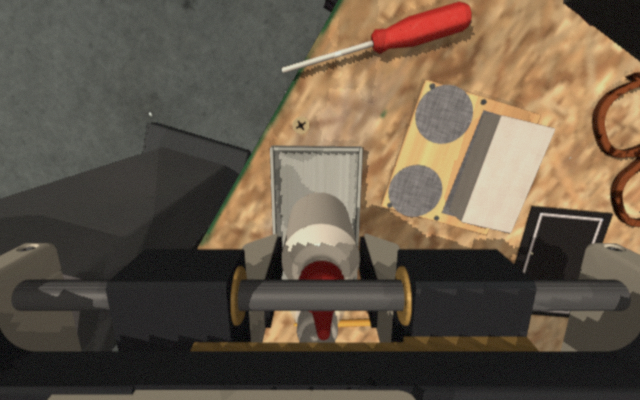

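Glue hangs centred over the tray (tray walls at x≈273 and 362, bottle at ≈320); sprayer's head shows at (318,330). Lowering.

{"name": "arm_command", "arguments": {"deltas": [[0,0.03,0,0],[0,0.03,0,0],[0,0.016,0,0],[0,0.006,0,0],[0,0,0,0]]}}

```text
time: 11.95
tool_pos: [364.7, 345.3, 68.8]
tcp_rot: [-1.572, -0.0, -1.274]
contact_force: [-0.2, -0.4, -1.2]
grip_width: 39.3
```

{"name": "arm_command", "arguments": {"deltas": [[0,0.001,0,0],[0,0,0,0],[0,0,0,0]]}}

```text
time: 12.25
tool_pos: [364.9, 345.2, 68.5]
tcp_rot: [-1.57, 0.0, -1.275]
contact_force: [-0.4, 1.4, -0.8]
grip_width: 39.5
```

{"name": "arm_command", "arguments": {"deltas": [[0,0.0006,0,0],[0,0,0,0]]}}

```text
time: 12.45
tool_pos: [364.8, 345.1, 67.9]
tcp_rot: [-1.57, 0.0, -1.275]
contact_force: [0.4, -1.0, 0.8]
grip_width: 39.6
```

{"name": "arm_command", "arguments": {"deltas": [[0,0,0,0],[0,0,0,0],[0,0,0,0],[0,0,0,0],[0,0,0,0]], "claw": 0}}

```text
time: 12.95
tool_pos: [364.5, 345.0, 67.6]
tcp_rot: [-1.571, 0.0, -1.275]
contact_force: [-0.2, 0.0, 0.7]
grip_width: 74.7
```

{"name": "arm_command", "arguments": {"deltas": [[0,0,0,0],[0,-0.02,0,0],[0,-0.04,0,0],[0,-0.04,0,0],[0,0,0,0]]}}

```text
time: 13.45
tool_pos: [367.0, 346.7, 172.7]
tcp_rot: [-1.561, 0.003, -1.275]
contact_force: [-0.4, 0.6, -0.2]
grip_width: 92.0
```

```bash
python3 look.py w9.png
python3 - <<'E'
from h import *
p=snap('top')
rect(p,'block_center',36);rect(p,'mat',3)
plan(504.5,404,110,3)
E
```

```text
13.5 cam [343.8 421.  322.1]
block_center 0.59 centre 498.4 403.6 size 59 91 ang 3.7
mat 0.73 centre 602.1 366.3 size 80 54 ang 12.7
tray 0.59 centre 371.2 313.5 size 81 140 ang 16.4
stand 0.93 centre 474.6 402.1 size 107 118 ang 1.6
glue_center 0.76 [365.5 355.9  73.2] [319.7 189.8]
spray_center 0.8 [378.9 295.3  87.6] [313.7 271.5]
block_center 0.6 [499.7 409.1  37.8] [486.5 165.3]
block_center 0.52 [378.6 288.   84.5] [310.8 277.3]
stand 0.9 [457.3 406.2   5.1] [427.7 148.6]
stand 0.63 [597.2 368.9   4.1] [541.2 223.5]
block_center 0.67 centre 501.7 403.4 size 50 88 ang 3.2
mat 0.66 centre 609.1 334.9 size 82 118 ang 12.0
t 14.1 pos [364.4 344.9 167.2] yaw 16.96 -> D [140.1  59.1 -57.2] twist 13.96 grip 91.6 F [-0.7  0.5  0.5]
[-0.0039,0.0143,0.0378,3.49],[-0.0062,0.0143,0.0375,3.49],[-0.0085,0.0143,0.0370,3.49],[-0.0107,0.0143,0.0365,3.49],
```

View pics/w9.png

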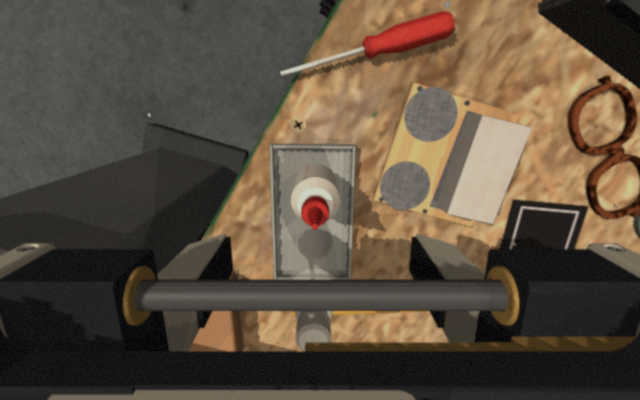

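{"name": "arm_command", "arguments": {"deltas": [[-0.004,0,0.038,3.5],[-0.0062,0,0.0375,3.5],[-0.0085,0,0.037,3.5],[-0.0107,0.017,0.0365,3.5],[0,0,0,0]]}}

```text
time: 14.55
tool_pos: [507.3, 404.1, 146.2]
tcp_rot: [-1.574, -0.002, -1.522]
contact_force: [-1.1, 0.3, 0.3]
grip_width: 91.8
```

{"name": "arm_command", "arguments": {"deltas": [[0,0,0,0],[0,0,0,0]]}}

```text
time: 14.75
tool_pos: [504.1, 404.0, 151.1]
tcp_rot: [-1.571, 0.0, -1.518]
contact_force: [0.0, 0.1, 0.3]
grip_width: 91.6
```

```bash
cat > blk.py <<'E'
import sys
from h import *
p=snap('wrist',sys.argv[1]); plan(504.5,404,16,3)
rect(p,'block_center',36);rect(p,'mat',3);rect(p,'stand',6)
a=np.radians(3)
for s,t in ((22.5,45),(22.5,-45),(-22.5,-45),(-22.5,45)): print(proj(p,[504.5+s*np.cos(a)-t*np.sin(a),404+s*np.sin(a)+t*np.cos(a),36]))
E
python3 blk.py w10.png
```

```text
t 14.8 pos [504.1 404.1 151.6] yaw 3.01 -> D [ 4.000e-01 -1.000e-01 -1.356e+02] twist 0.01 grip 91.9 F [ 0.9  0.  -0.2]
[0.0000,0.0339,0.0001,0.00],[0.0000,0.0339,0.0001,0.00],[0.0000,0.0339,0.0001,0.00],[0.0000,0.0339,0.0001,0.00],
block_center 0.65 centre 504.8 406.4 size 45 93 ang 3.0
mat 0.91 centre 605.6 354.8 size 78 78 ang 12.6
stand 0.65 centre 476.9 402.0 size 106 118 ang 0.9
[348.82228814 140.13542674]
[346.3252408  245.86549561]
[293.77391189 245.88798812]
[291.07939765 140.15904546]
```

View pics/w10.png

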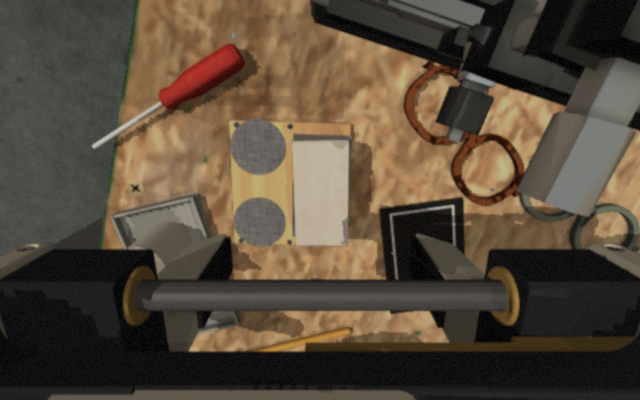

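{"name": "arm_command", "arguments": {"deltas": [[0,0.04,0,0],[0,0.04,0,0],[0,0.035,0,0],[0,0.014,0,0],[0,0.004,0,0]]}}

```text
time: 15.45
tool_pos: [504.0, 403.8, 16.7]
tcp_rot: [-1.573, -0.001, -1.519]
contact_force: [0.6, 0.2, -0.3]
grip_width: 92.1
```

{"name": "arm_command", "arguments": {"deltas": [[0,0,0,0],[0,0,0,0]]}}

```text
time: 15.65
tool_pos: [505.9, 404.9, 19.8]
tcp_rot: [-1.568, 0.002, -1.519]
contact_force: [-0.1, -0.5, -0.6]
grip_width: 91.9
```

Run:
```python
from h import *
p=snap('top')
for z in (0,60,120): print('stub',z,ray(p,[[277.5,159]],z))
plan(504.5,404,16,3)
```

```text
stub 0 [[613.88332551 484.06190125   0.        ]]
stub 60 [[595.24658849 476.74712912  60.        ]]
stub 120 [[576.60985148 469.43235698 120.        ]]
t 15.7 pos [505.9 404.9  19.8] yaw 2.97 -> D [-1.4 -0.9 -3.8] twist -0.03 grip 91.7 F [-0.1 -0.3  0.8]
[0.0008,0.0038,-0.0014,-0.03],
```

{"name": "arm_command", "arguments": {"deltas": [[0,0,0,0],[0,0,0,0],[0,0,0,0],[0,0,0,0]]}}

```text
time: 16.1
tool_pos: [504.9, 404.1, 17.8]
tcp_rot: [-1.571, 0.0, -1.519]
contact_force: [1.1, 0.1, 0.0]
grip_width: 92.0
```

{"name": "arm_command", "arguments": {"deltas": [[0,0.001,0,0],[0,0,0,0],[0,0,0,0],[0,0,0,0],[0,0,0,0]], "claw": 255}}

```text
time: 16.6
tool_pos: [504.8, 404.1, 16.6]
tcp_rot: [-1.571, 0.0, -1.519]
contact_force: [0.1, -0.3, -0.6]
grip_width: 56.3
```

{"name": "arm_command", "arguments": {"deltas": [[0,0,0,0],[0,0,0,0],[0,0,0,0],[0,0,0,0]]}}

```text
time: 17.0
tool_pos: [504.6, 404.1, 16.6]
tcp_rot: [-1.571, -0.0, -1.519]
contact_force: [-0.7, -0.3, 0.3]
grip_width: 44.7
```

{"name": "arm_command", "arguments": {"deltas": [[0,-0.01,0,0],[0,-0.02,0,0],[0,-0.02,0,0],[0,0,0,0],[0,0,0,0]]}}

```text
time: 17.5
tool_pos: [504.4, 403.8, 66.0]
tcp_rot: [-1.572, -0.0, -1.519]
contact_force: [-0.7, 0.1, -9.2]
grip_width: 44.6
```

Run:
```python
from h import *
p=snap('wrist','w11.png'); plan(609.2,334,66,11.8)
rect(p,'block_center',84);rect(p,'mat',3);rect(p,'stand',6)
```

```text
t 17.6 pos [503.9 403.5  65.2] yaw 2.96 -> D [105.3 -69.5   0.8] twist -8.84 grip 45.0 F [-1.  -0.4 -9.2]
[0.0250,-0.0003,0.0339,-2.95],[0.0267,-0.0003,0.0325,-2.95],[0.0283,-0.0003,0.0311,-2.95],
block_center 0.83 centre 503.5 429.9 size 45 50 ang 3.5
block_center 0.63 centre 413.7 412.0 size 47 16 ang 16.2
mat 0.63 centre 602.2 392.6 size 73 15 ang 0.0
stand 0.82 centre 477.1 420.6 size 105 81 ang 1.3
```

View pics/w11.png

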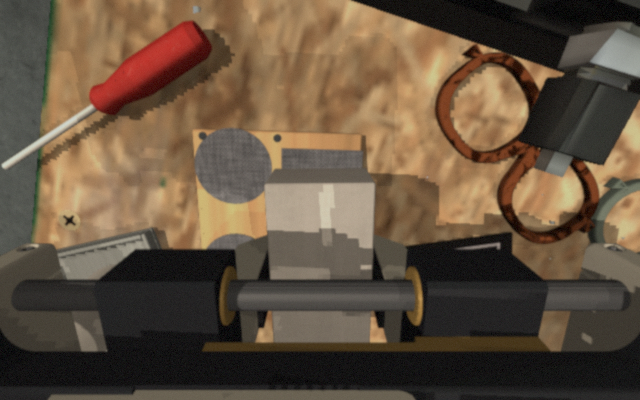

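{"name": "arm_command", "arguments": {"deltas": [[0.025,0,0.0339,-2.95],[0.0267,0,0.0325,-2.95],[0.0283,0,0.0311,-2.95],[0,0,0,0],[0,0,0,0]]}}

```text
time: 18.2
tool_pos: [610.3, 333.2, 65.2]
tcp_rot: [-1.573, -0.0, -1.367]
contact_force: [-0.7, 0.2, -8.5]
grip_width: 45.0
```

{"name": "arm_command", "arguments": {"deltas": [[0,0,0,0],[0,0,0,0],[0,0,0,0]]}}

```text
time: 18.5
tool_pos: [609.3, 335.4, 66.6]
tcp_rot: [-1.571, 0.0, -1.363]
contact_force: [-0.9, -0.6, -7.5]
grip_width: 44.7
```

Run:
```python
from h import *
np.set_printoptions(precision=1,suppress=True)
p=snap('wrist','w12.png'); plan(609.2,335,13.5,11.8)
a=np.radians(11.8);C=np.array([609.3,335.])
o=bot.get_obs()['tool_pos']
for (hx,hy,z,c) in ((39,58,3,C),(30,52,3,C),(22.5,45,o[2]-16.6+36,np.array(o[:2]))):
    print([proj(p,np.r_[c+[s*hx*np.cos(a)-hy*np.sin(a),s*hx*np.sin(a)+hy*np.cos(a)],z]) for s in (-1,1)])
t=snap('top','t2.png'); rect(t,'block_center',o[2]-16.6+36); rect(t,'mat',3); rect(p,'block_center',o[2]-16.6+36)
cv2.imwrite('pics/t2c.png',cv2.resize(t['img'][130:240,270:390,::-1],None,fx=5,fy=5,interpolation=cv2.INTER_CUBIC))
```

```text
t 18.6 pos [609.4 335.3  66.7] yaw 11.88 -> D [ -0.2  -0.3 -53.2] twist 0.08 grip 44.7 F [ 0.3  0.  -8.4]
[0.0001,0.0266,-0.0001,0.04],[0.0001,0.0266,-0.0001,0.04],
[array([256.5, 130. ]), array([381.8, 130.1])]
[array([271.3, 139.7]), array([367. , 139.8])]
[array([262. , 183.2]), array([375.4, 183.3])]
block_center none
mat 0.62 centre 600.0 373.3 size 77 39 ang 8.6
block_center 0.86 centre 604.4 361.7 size 44 49 ang 12.2
```

View pics/w12.png

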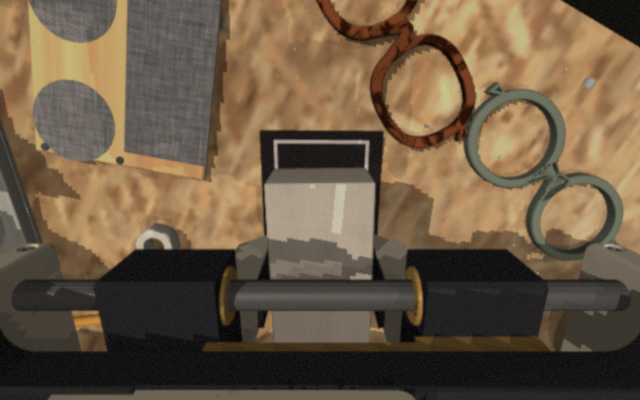

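{"name": "arm_command", "arguments": {"deltas": [[0.0015,0.02,0.0015,0],[0,0.018,0,0],[0,0.01,0,0],[0,0.004,0,0],[0,0,0,0]]}}

```text
time: 19.25
tool_pos: [612.0, 333.5, 14.9]
tcp_rot: [-1.571, 0.0, -1.365]
contact_force: [0.4, 0.6, -7.5]
grip_width: 44.9
```

{"name": "arm_command", "arguments": {"deltas": [[0,0,0,0],[0,0,0,0],[0,0,0,0]]}}

```text
time: 19.55
tool_pos: [612.2, 333.5, 15.3]
tcp_rot: [-1.57, 0.0, -1.365]
contact_force: [0.4, 0.5, -8.0]
grip_width: 44.6
```

{"name": "arm_command", "arguments": {"deltas": [[0,0.001,-0.0005,0],[0,0.0008,0,0],[0,0,0,0],[0,0,0,0]]}}

```text
time: 19.95
tool_pos: [611.5, 333.4, 13.7]
tcp_rot: [-1.57, 0.0, -1.365]
contact_force: [-2.3, -1.2, -0.4]
grip_width: 44.8
```

Weight is off; release and rise.

{"name": "arm_command", "arguments": {"deltas": [[0,0,0,0],[0,0,0,0],[0,0,0,0],[0,0,0,0],[0,0,0,0]], "claw": 0}}

```text
time: 20.45
tool_pos: [611.5, 333.3, 12.9]
tcp_rot: [-1.57, 0.0, -1.365]
contact_force: [-0.0, -0.1, 0.5]
grip_width: 80.6
```

{"name": "arm_command", "arguments": {"deltas": [[0,0,0,0],[0,-0.02,0,0],[0,-0.04,0,0],[0,-0.045,0,0],[0,-0.045,0,0]]}}

```text
time: 20.95
tool_pos: [611.1, 333.1, 164.2]
tcp_rot: [-1.571, -0.0, -1.365]
contact_force: [0.4, 0.3, -0.4]
grip_width: 91.9
```

Run:
```python
from h import *
np.set_printoptions(precision=1,suppress=True)
for i in range(6): p=snap('wrist','w13.png')
rect(p,'block_center',33);rect(p,'mat',3);
plan(364.7,345.1,169,17)
```

```text
block_center 0.66 centre 611.9 335.3 size 45 93 ang 12.7
mat 0.98 centre 610.0 335.5 size 77 115 ang 11.4
t 21.4 pos [610.6 332.9 160.8] yaw 11.81 -> D [-245.9   12.2    8.2] twist -5.19 grip 91.8 F [ 0.1  0.8 -0.2]
[-0.0104,-0.0014,-0.0397,-0.86],[-0.0110,-0.0014,-0.0395,-0.86],[-0.0116,-0.0014,-0.0394,-0.86],[-0.0122,-0.0014,-0.0392,-0.86],[-0.0128,-0.0014,-0.0390,-0.86],
[-0.0133,-0.0014,-0.0388,-0.86],
```

View pics/w13.png

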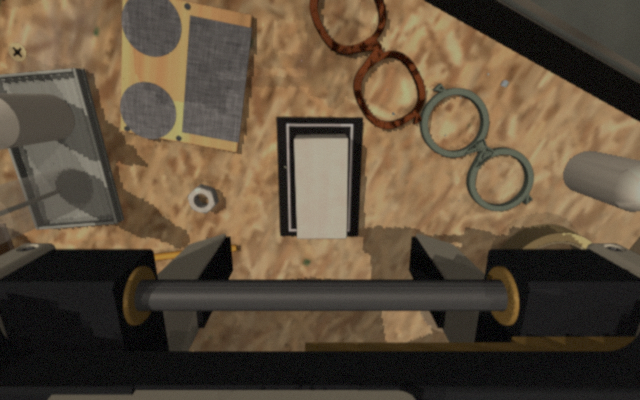

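{"name": "arm_command", "arguments": {"deltas": [[-0.0104,-0.008,-0.0397,-0.86],[-0.011,-0.008,-0.0395,-0.86],[-0.0116,-0.008,-0.0394,-0.86],[-0.0122,0,-0.0392,-0.86],[-0.0128,0,-0.039,-0.86]]}}

```text
time: 21.85
tool_pos: [404.5, 343.2, 185.9]
tcp_rot: [-1.572, -0.0, -1.289]
contact_force: [-0.4, 0.6, 0.5]
grip_width: 91.7
```

{"name": "arm_command", "arguments": {"deltas": [[-0.0133,0,-0.0388,-0.86],[0,0,0,0],[0,0,0,0],[0,0,0,0],[0,0,0,0]]}}

```text
time: 22.35
tool_pos: [366.5, 345.5, 186.4]
tcp_rot: [-1.571, -0.0, -1.276]
contact_force: [-0.0, -0.3, 0.3]
grip_width: 91.8
```

Run:
```python
from h import *
for i in range(3): p=snap('wrist','w14.png')
plan(364.7,345.1,68,17)
for X in [(364.7,345.1,120),(364.7,345.1,81)]: print(proj(p,X))
```

```text
t 22.5 pos [366.2 345.4 186.5] yaw 16.91 -> D [  -1.5   -0.3 -118.5] twist -0.09 grip 91.9 F [ 0.  -0.4 -0.2]
[-0.0000,0.0395,-0.0005,-0.03],[-0.0000,0.0395,-0.0005,-0.03],[-0.0000,0.0395,-0.0005,-0.03],
[316.77903946 215.27245366]
[317.32680122 198.43331322]
```

View pics/w14.png

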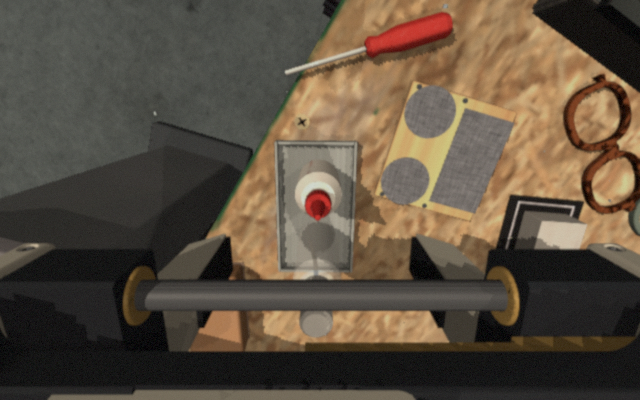

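{"name": "arm_command", "arguments": {"deltas": [[0,0.035,-0.0015,0],[0,0.035,0,0],[0,0.03,0,0],[0,0.014,0,0],[0,0.0045,0,0]]}}

```text
time: 23.0
tool_pos: [363.5, 344.5, 66.5]
tcp_rot: [-1.574, -0.001, -1.275]
contact_force: [-0.4, 0.5, 0.7]
grip_width: 91.7
```

{"name": "arm_command", "arguments": {"deltas": [[0,0,0,0],[0,0,0,0],[0,0,0,0],[0,0,0,0],[0,0,0,0]]}}

```text
time: 23.5
tool_pos: [364.2, 345.3, 68.9]
tcp_rot: [-1.57, 0.0, -1.275]
contact_force: [-0.6, 0.5, 0.0]
grip_width: 91.7
```

{"name": "arm_command", "arguments": {"deltas": [[0,0,0,0],[0,0,0,0],[0,0,0,0],[0,0,0,0],[0,0,0,0]], "claw": 255}}

```text
time: 24.0
tool_pos: [364.0, 345.2, 68.3]
tcp_rot: [-1.571, 0.0, -1.275]
contact_force: [0.1, -0.3, 0.7]
grip_width: 56.5
```

{"name": "arm_command", "arguments": {"deltas": [[0,0,0,0],[0,0,0,0],[0,0,0,0],[0,0,0,0]]}}

```text
time: 24.4
tool_pos: [364.0, 345.2, 68.3]
tcp_rot: [-1.571, 0.0, -1.275]
contact_force: [0.3, 0.6, -0.2]
grip_width: 39.3
```

{"name": "arm_command", "arguments": {"deltas": [[0,-0.015,0,0],[0,-0.035,0,0],[0,-0.03,0,0],[0,0,0,0],[0,0,0,0]]}}

```text
time: 24.9
tool_pos: [364.0, 345.2, 148.4]
tcp_rot: [-1.57, 0.0, -1.275]
contact_force: [-0.2, -0.1, -1.2]
grip_width: 39.4
```

Run:
```python
from h import *
for i in range(3): p=snap('wrist','w15.png')
plan(447.4,437.0,148,17)
```

```text
t 25.1 pos [363.3 344.6 147. ] yaw 16.97 -> D [84.1 92.4  1. ] twist -0.03 grip 39.4 F [ 0.  -0.3 -0.7]
[-0.0213,-0.0003,0.0358,-0.01],[-0.0213,-0.0003,0.0358,-0.01],[-0.0213,-0.0003,0.0358,-0.01],
```

{"name": "arm_command", "arguments": {"deltas": [[-0.0213,0,0.0356,0],[-0.0213,0,0.0356,0],[-0.0213,0,0.0356,0],[0,0,0,0],[0,0,0,0]]}}

```text
time: 25.55
tool_pos: [446.9, 437.1, 146.0]
tcp_rot: [-1.575, -0.001, -1.274]
contact_force: [-0.9, -0.4, 0.0]
grip_width: 39.3
```

{"name": "arm_command", "arguments": {"deltas": [[0,0.03,0,0],[0,0.03,0,0],[0,0.014,0,0],[0,0,0,0],[0,0,0,0]]}}

```text
time: 26.05
tool_pos: [447.6, 437.4, 75.1]
tcp_rot: [-1.57, 0.0, -1.275]
contact_force: [0.8, -0.1, -1.6]
grip_width: 39.1
```

{"name": "arm_command", "arguments": {"deltas": [[0,0,0,0],[0,0,0,0],[0,0,0,0],[0,0,0,0]]}}

```text
time: 26.45
tool_pos: [447.7, 437.6, 74.8]
tcp_rot: [-1.57, 0.0, -1.275]
contact_force: [0.2, 0.3, -0.8]
grip_width: 39.5
```

{"name": "arm_command", "arguments": {"deltas": [[0,0.002,0,0],[0,0.0013,0,0],[0,0,0,0],[0,0,0,0],[0,0,0,0]]}}

```text
time: 26.95
tool_pos: [447.5, 437.5, 71.0]
tcp_rot: [-1.571, 0.0, -1.275]
contact_force: [-0.3, -0.4, -0.6]
grip_width: 39.5
```

{"name": "arm_command", "arguments": {"deltas": [[0,0.0003,0,0],[0,0,0,0],[0,0,0,0]]}}

```text
time: 27.25
tool_pos: [447.5, 437.5, 70.7]
tcp_rot: [-1.571, 0.0, -1.275]
contact_force: [0.0, 0.0, -1.1]
grip_width: 39.7
```

{"name": "arm_command", "arguments": {"deltas": [[0,0,0,0],[0,0,0,0],[0,0,0,0],[0,0,0,0],[0,0,0,0]], "claw": 0}}

```text
time: 27.75
tool_pos: [447.5, 437.5, 70.8]
tcp_rot: [-1.571, 0.0, -1.275]
contact_force: [0.9, 0.4, -0.0]
grip_width: 74.8
```

{"name": "arm_command", "arguments": {"deltas": [[0,0,0,0],[0,0,0,0],[0,-0.03,0,0],[0,-0.045,0,0],[0,-0.045,0,0]]}}

```text
time: 28.25
tool_pos: [447.1, 437.1, 191.6]
tcp_rot: [-1.572, -0.001, -1.275]
contact_force: [-0.3, -0.2, 1.1]
grip_width: 91.9
```

Run:
```python
from h import *
for i in range(6): p=snap('wrist','w16.png')
plan(384.0,280.7,191,17)
im=p['img'].astype(int)
r=((im[:,:,0]>120)&(im[:,:,1]<70)&(im[:,:,2]<80)).astype(np.uint8)
n,l,s,c=cv2.connectedComponentsWithStats(r)
for i in range(1,n):
    if s[i,4]>60: print(c[i],s[i],ray(p,c[i],119))
for X in [(447.4,437,119)]: print(proj(p,X))
```

```text
t 28.6 pos [446.9 437.  189.5] yaw 16.97 -> D [ -62.9 -156.3    1.5] twist -0.03 grip 91.9 F [ 0.6 -0.8 -0.6]
[0.0328,-0.0004,-0.0265,-0.01],[0.0328,-0.0004,-0.0265,-0.01],[0.0328,-0.0004,-0.0265,-0.01],[0.0328,-0.0004,-0.0265,-0.01],
[292.11546686 108.48681397] [ 252   91   79   37 1403] [[410.4547335  499.42257537 119.        ]]
[455.32352941 169.16176471] [451 162  11  16  68] [[525.08304155 493.40914045 119.        ]]
[320.01546392 204.44845361] [309 193  25  26 388] [[445.96778543 443.41512289 119.        ]]
[319.2991513  213.43086359]
```

{"name": "arm_command", "arguments": {"deltas": [[0.0327,0,-0.0263,0],[0.0327,0,-0.0263,0],[0.0327,0,-0.0263,0],[0.0327,0,-0.0263,0],[0,0,0,0]]}}

```text
time: 29.05
tool_pos: [381.7, 277.6, 188.9]
tcp_rot: [-1.578, -0.002, -1.277]
contact_force: [-0.1, -0.3, -0.4]
grip_width: 91.6
```

{"name": "arm_command", "arguments": {"deltas": [[0,0,0,0],[0,0,0,0],[0,0,0,0],[0,0,0,0],[0,0,0,0]]}}

```text
time: 29.55
tool_pos: [385.1, 282.1, 190.4]
tcp_rot: [-1.571, 0.0, -1.274]
contact_force: [-0.0, -0.4, -0.3]
grip_width: 91.3
```

{"name": "arm_command", "arguments": {"deltas": [[0.001,0.03,-0.001,0],[0,0.03,0,0],[0,0.025,0,0],[0,0.01,0,0],[0,0.0025,0,0]]}}

```text
time: 30.05
tool_pos: [384.0, 280.3, 92.4]
tcp_rot: [-1.573, -0.0, -1.274]
contact_force: [-0.2, -0.7, 0.1]
grip_width: 91.5
```

{"name": "arm_command", "arguments": {"deltas": [[0,0,0,0],[0,0,0,0],[0,0,0,0],[0,0,0,0],[0,0,0,0]]}}

```text
time: 30.55
tool_pos: [384.6, 280.5, 93.7]
tcp_rot: [-1.57, 0.0, -1.275]
contact_force: [-0.2, 0.6, -0.0]
grip_width: 91.8
```

{"name": "arm_command", "arguments": {"deltas": [[0,0,0,0],[0,0,0,0],[0,0,0,0],[0,0,0,0],[0,0,0,0]], "claw": 255}}

```text
time: 31.05
tool_pos: [384.4, 280.4, 93.2]
tcp_rot: [-1.571, 0.0, -1.275]
contact_force: [-0.9, -0.7, 0.0]
grip_width: 56.2
```

{"name": "arm_command", "arguments": {"deltas": [[0,0,0,0],[0,0,0,0],[0,0,0,0],[0,0,0,0]]}}

```text
time: 31.45
tool_pos: [384.4, 280.4, 93.2]
tcp_rot: [-1.571, 0.0, -1.275]
contact_force: [-0.1, 0.2, -0.8]
grip_width: 38.7
```

{"name": "arm_command", "arguments": {"deltas": [[0,-0.015,0,0],[0,-0.035,0,0],[0,-0.03,0,0],[0,0,0,0],[0,0,0,0]]}}

```text
time: 31.95
tool_pos: [384.4, 280.4, 173.3]
tcp_rot: [-1.57, 0.0, -1.275]
contact_force: [-0.3, 0.1, -2.0]
grip_width: 38.8
```

Run:
```python
from h import *
for i in range(6): p=snap('wrist','w17.png')
plan(449.6,366.5,173,17)
```

```text
t 32.2 pos [384.  280.2 172.3] yaw 16.97 -> D [65.6 86.3  0.7] twist -0.03 grip 39.2 F [-0.3  0.2 -1.1]
[-0.0211,-0.0002,0.0293,-0.01],[-0.0211,-0.0002,0.0293,-0.01],[-0.0211,-0.0002,0.0293,-0.01],
```

{"name": "arm_command", "arguments": {"deltas": [[-0.0211,0,0.0293,0],[-0.0211,0,0.0293,0],[-0.0211,0,0.0293,0],[0,0,0,0],[0,0,0,0]]}}

```text
time: 32.75
tool_pos: [449.5, 366.5, 171.9]
tcp_rot: [-1.573, -0.001, -1.274]
contact_force: [0.4, -0.5, -2.1]
grip_width: 39.1
```

{"name": "arm_command", "arguments": {"deltas": [[0,0,0,0],[0,0.03,0,0],[0,0.03,0,0],[0,0.013,0,0],[0,0,0,0]]}}

```text
time: 33.25
tool_pos: [448.8, 365.4, 98.8]
tcp_rot: [-1.575, -0.001, -1.275]
contact_force: [-0.3, -0.1, -1.5]
grip_width: 38.8
```

{"name": "arm_command", "arguments": {"deltas": [[0,0,0,0],[0,0,0,0],[0,0,0,0],[0,0,0,0],[0,0,0,0]]}}

```text
time: 33.75
tool_pos: [450.2, 366.7, 100.7]
tcp_rot: [-1.57, 0.0, -1.275]
contact_force: [0.3, -0.7, -1.2]
grip_width: 38.9
```

{"name": "arm_command", "arguments": {"deltas": [[0,0.0025,0,0],[0,0.0013,0,0],[0,0,0,0],[0,0,0,0],[0,0,0,0]]}}

```text
time: 34.25
tool_pos: [450.0, 366.6, 96.3]
tcp_rot: [-1.571, 0.0, -1.275]
contact_force: [0.8, -0.2, -1.2]
grip_width: 39.3
```

{"name": "arm_command", "arguments": {"deltas": [[0,0,0,0],[0,0,0,0]]}}

```text
time: 34.45
tool_pos: [450.0, 366.6, 96.4]
tcp_rot: [-1.571, 0.0, -1.275]
contact_force: [0.7, 0.0, -1.2]
grip_width: 39.0
```

{"name": "arm_command", "arguments": {"deltas": [[0,0.0004,0,0],[0,0,0,0],[0,0,0,0]]}}

```text
time: 34.75
tool_pos: [450.1, 366.6, 96.2]
tcp_rot: [-1.571, 0.0, -1.275]
contact_force: [-1.0, -1.4, -0.1]
grip_width: 38.6
```

{"name": "arm_command", "arguments": {"deltas": [[0,0,0,0],[0,0,0,0],[0,0,0,0],[0,0,0,0],[0,0,0,0]], "claw": 0}}

```text
time: 35.25
tool_pos: [450.0, 366.6, 96.0]
tcp_rot: [-1.571, 0.0, -1.275]
contact_force: [-0.1, -0.5, -0.2]
grip_width: 74.3
```

{"name": "arm_command", "arguments": {"deltas": [[0,0,0,0],[0,0,0,0],[0,-0.03,0,0],[0,-0.045,0,0],[0,-0.045,0,0]]}}

```text
time: 35.75
tool_pos: [449.6, 366.3, 217.0]
tcp_rot: [-1.572, -0.0, -1.275]
contact_force: [0.6, 1.0, -0.2]
grip_width: 91.8
```

{"name": "arm_command", "arguments": {"deltas": [[0,-0.04,0,0],[-0.02,-0.04,0,0],[-0.03,0,0.01,0],[0,0,0,0],[0,0,0,0]]}}

```text
time: 36.25
tool_pos: [444.6, 417.3, 295.2]
tcp_rot: [-1.572, -0.001, -1.273]
contact_force: [-0.1, -0.8, -1.1]
grip_width: 91.6
```

```bash
sleep 1
python3 - <<'E'
from h import *
np.set_printoptions(precision=1,suppress=True)
for i in range(6): p=snap('wrist','w18.png')
plan(469,420,290,3)
rect(p,'block_center',33);rect(p,'mat',3);rect(p,'stand',6)
for n in ['glue_center','spray_center']:
    for d in vision.find_in(p,n)[:2]: print(n,round(d['confidence'],2),w(p,d['xyz']))
for X in [(447.5,437,119),(449.7,366.5,6),(449.7,366.5,152)]: print(proj(p,X))
E
```

```text
t 36.5 pos [445.1 416.6 295.8] yaw 16.92 -> D [23.9  3.4 -5.8] twist 13.92 grip 91.8 F [-1.3 -0.1 -0.5]
[0.0019,0.0029,0.0119,6.96],[0.0004,0.0029,0.0121,6.96],
block_center 0.97 centre 605.4 342.5 size 56 91 ang 15.6
mat 0.74 centre 608.0 335.6 size 77 117 ang 10.0
stand 0.78 centre 476.7 403.1 size 106 115 ang 0.3
glue_center 0.89 [447.7 440.8  77. ]
spray_center 0.71 [444.2 375.3 105.9]
[328.2 158.7]
[312.6 193.3]
[308.9 236.7]
```

View pics/w18.png

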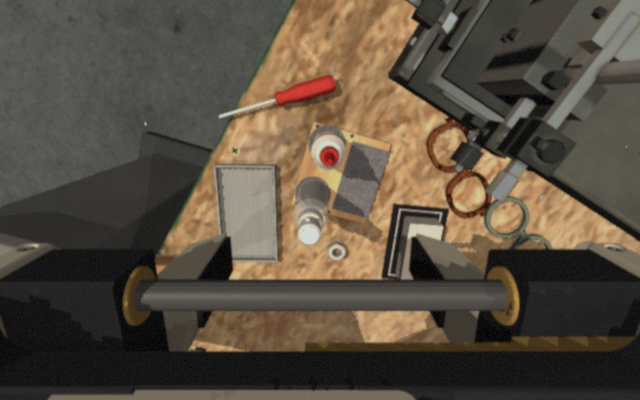

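```bash
python3 -c "
from h import *
rect(snap('top'),'block_center',33)
print(bot.get_obs()['dq']); print(job.close_job())"
```

```text
block_center 0.59 centre 599.0 344.6 size 40 65 ang 11.6
[ 0.00386278  0.00023398 -0.00213107  0.00019587 -0.00103077  0.00120198]
the job is handed in; nothing more can be done
None
```

The job is handed in, at about 37 s on the robot's clock. I moved the sprayer and then the glue bottle into the metal tray. Next I laid the block on the mat, and then stood the glue bottle and the sprayer back on their own pads.

**What the last checks showed**
- **Block:** with a clear view just after release, the wrist camera put it at (611.9, 335.3) mm at 12.7°. The mat read (610.0, 335.5) mm at 11.4°, so the block is about 2 mm and 1° off centre, and the picture showed it inside the outline.
- **Bottles:** the final picture shows both upright on their pads. By the tool position at grip and release, each went back to within about 1 mm of where it was picked up.
- **Robot:** the gripper is open, about 300 mm up, and touching nothing.

**Checks that disagreed**
- **Wrist camera:** in the final picture a finger hid part of the block, and the reading was (605.4, 342.5) mm at 15.6°.
- **Top camera:** the last view before handing in gave (599.0, 344.6) mm. It measured the block as 40 x 65 mm, so I think the arm was partly in the way there too.
- **What I relied on:** I trusted the earlier clear view, because nothing went near the block afterwards. I did not take another clear view of it before handing in.

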